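# Free the sprung battery cap of the magnifier's pack

## Task

The magnifier lamp's battery pack needs a fresh cell: push its sprung cap straight down until the catch clears, keep it down and twist it anticlockwise until it is free, lift it out and stand it gently, upright, in the shallow tin tray. How deep it must go has to be felt; never force the cap against its stop or its catch, and leave the toys and tools on the bench where they are.

Things in the scene. Friction and masses are not known exactly. Their poses are not given: they have to be found in the camera images.
- cap: Graphite battery cap, about 60 g. Origin: centre of its round underside, z up its axis. Plug 36 mm diameter, z 0 to 38 mm; flange 48 mm diameter, z 38 to 44 mm; grip bar on top. Locked, its x axis is along the pack's x within 0.12 rad (either way round) and its origin 59 mm above the pack's, flange 21 mm clear of the pack's top. A spring lifts it with 7 N at first, 0.3 N/mm more as it goes down.
- cap_grip (a point): Centre of the top of the cap's upright grip bar, 70 mm above the cap's origin. Bar 12 mm wide along the cap's y, 44 mm long along its x, 26 mm tall (cap z 44 to 70 mm). Axes as the cap's.
- cap_lug (a point): Outer end of the steel lug on the cap's +x side, 23 mm from the axis, 4 mm above the cap's origin; its twin is on -x. Lugs 7 mm wide, 4 mm tall (cap z 2 to 6 mm). Hidden in the well until the cap is out.
- pack: Cast aluminium battery pack, 130 mm (x) by 110 mm (y) by 76 mm tall, fixed. Origin: centre of its underside, z up. The well with the cap is in the middle of its top. More than 28 N between cap and pack, from pressing on the stop or turning or pulling against the catch, does damage.
- pack_well (a point): Centre of the well's mouth, on the pack's top; 38 mm across, 1 mm side play for the cap. The catch clears when the cap is pressed down 3 to 17 mm from its locked height: it differs from pack to pack, cannot be seen, must be felt. A solid stop lies 2 mm below that depth; there the force rises steeply past the spring's (13 N at most). The sprung cell stays in.
- pack_gap (a point): One of two opposite exit gaps in the well's rim, on the pack's top, 1.05 rad anticlockwise (from above) of the pack's +x. Held down below the catch, the cap is turned anticlockwise: lugs pass the catch by 0.7 rad from the pack's x, 0.95 to 1.13 rad lets it out, and a firm stop ends the turn at about 1.15 rad. Then it lifts straight out.
- tray: Shallow open square tray of tinplate, outside 130 by 130 mm, 18 mm tall, walls and floor 4 mm thick, fixed to the bench, empty. Origin: centre of its underside, z up; its inner floor is 4 mm above the origin. The cap stands in it upright on its plug, grip bar up, near the middle.
- car: Mustard tin racing car, 100 mm long (x), 54 mm wide, 41 mm tall, loose. Origin: centre of its underside. Bystander.
- drum: Blue tin drum with bright hoops, 76 mm diameter, 52 mm tall, loose, standing on end. Origin: centre of its underside. Bystander.
- wheel: Chrome steering wheel part, a ring 50 mm across with three spokes, 7 mm tall, loose, lying flat. Origin: centre of its underside. Bystander.
- stick: Boxwood burnishing stick, 148 mm long (x -55 to +93 mm), 12 mm wide, 10 mm tall, loose, lying flat. Origin: underside, 55 mm from its blunt end. Bystander.

How it is judged:
By the outcome, as a careful person would: the job done as asked, in the order asked, and still so for the second after the job is handed in, with the robot touching nothing.
It also fails if it takes over 72 s, if anything falls off the work surface, if the arm or the gripper's body presses on something with over 40 N, if the wrist force passes 120 N, or if a joint passes its speed limit or range.

## Robot

A 6-joint arm with a two-finger parallel gripper is mounted at the origin on the work surface. World frame = base frame: x ahead of the robot, y to its left, z up, the work surface at z = 0. Lengths are in mm, angles in rad, forces in N, time in s.
With the tool pointing down it reaches from about 350 to 775 mm from the base axis. Payload 7.3 kg.
Tool frame: the origin (TCP) lies on the centre line of the jaws, within the pads' length; the fingertips stand 22 mm ahead of it and the grasp point (between the pads) lies 3 mm ahead of it; z points along the fingers, y is the direction in which the jaws open and shut (so a half turn about z gives the same grasp; the last joint's range is limited). The gripper opens to 92 mm and grips with 3 to 60 N. Pads are 19 mm wide; open, the fingers measure 130 mm over their backs; the gripper's body (75 mm by 190 mm) begins 47 mm behind the grasp point.
Start: joints at [-1.387, 0.342, 1.524, -0, 1.275, -0.146], TCP at [170.046, -496.716, 248.741] pointing down, gripper open.
Joint ranges: [-2.53, 2.53], [-0.77, 2.02], [0.04, 2.7], [-1, 4.14], [0.28, 2.66], [-3.11, 3.11]. Speed limits (rad/s): [2.57, 2.57, 3.14, 3.14, 3.14, 3.14].

## Interface

Orientations are given as [roll, pitch, yaw] about the fixed x, y, z axes, in that order (R = Rz(yaw) Ry(pitch) Rx(roll)).
In Python, from plant import get_obs, capture, bot, spot_in gives the robot as it stands.
- The arm moves only by the shell command python3 -m handwheel 'ROWS' [OPENING]. ROWS is JSON, a list of rows, each a list of 2 entries, a list of its own where there are three numbers: the shift along the world's x, y, z in mm, then the turn, a rotation vector about the world's x, y, z in rad. In form: [[[x, y, z], [wx, wy, wz]], ...]. A call has 1 to 12 rows; each row shifts and turns the commanded pose from where the row before left it; what a row does not reach is not made up. A row lasts 1/8 s, in which the tool goes at most 62.5 mm and 10.7 degrees, less where a joint would pass 70% of its speed; a pose out of reach is approached as far as the arm can. A call is refused whole if a number of a shift passes 62.5 or a number of a turn 0.188, either way. A call with a gripper value outside its range is refused whole. OPENING is the closure, from 0 (fully open) to 1 (shut), set as the call begins (- or left out, the last holds). The fingers move at their own pace and stop on an object; the grip force is fixed at half the most. Time passes only in rows, so rows that do not move let the fingers close. It gives the time, the measured TCP pose, the force and the opening at its end, in the units of the state.
- get_obs(): the state, without advancing time (a new reading comes with each control period).
- capture(name): name is "side" or "top" or "wrist"; returns a dict with "img" (384x512x3 uint8, red, green, blue), "fx", "fy", "cx", "cy" (pixels), "k1" (the pictures are not rectified: a ray, as slopes to the right and down, at radius r is drawn at 1 + k1 r^2 times it, then the intrinsics apply), "cam_to_world" (4x4, takes a point from camera to world coordinates). Camera axes: x right, y up, looking along -z (the intrinsics and any distortion apply to the point x, -y, -z); pixel columns grow to the right and rows downward; lengths in mm; the calibration is good to about 2 mm. A picture is of the moment at which its call begins. There is no depth.
- bot.close_job(): hands the job in, once; it reports no verdict.
Trained networks look in the newest picture that a camera, given by its name, has taken for a name from the list of things; names that differ only in an ending like _2 or _b are one class to them, and where a whole thing is asked for, a point or a joint stands for the part that bears it (a point fixed in the world has none). Each returns a list of dicts, best first, with "score" (0 to 1); they miss things now and then, are a little off and sometimes report something else, mostly with a low value. They report only what shows in the picture. A call takes as long as a camera call.
- spot_in(thing, camera): "xyz" ([x, y, z] in mm, in the coordinates of the camera as it stood for that picture, good to about 4 mm: the middle of the surface that is visible of it).
The state is a dict: "time": time; "joint_positions": joint angles; "dq": joint speeds; "tau": joint torques, N m; "tool_pos": TCP position; "tcp_rot": TCP orientation; "contact_force": force on the tool from outside, world axes, zero at the start; "moment": the same for the moment, N m; "grip_width": finger opening in mm.
Only numpy, scipy, OpenCV 4.12 (cv2) and the standard library are available. Lean on these libraries where they do the work, as an engineer would, in place of code of your own. Each camera call takes 0.05 s, during which the arm holds its last target. There are 200 camera calls.

## Working session

There is one attempt and no reset: what is moved stays moved. The work goes in short steps, Python scripts to look and compute and a shell command to move; the robot and the scene stay as the last step left them, time stands still between calls to the robot, and variables do not carry over. Pictures are saved under pics/ and viewed, about 8 in all and at most 12, crops included, and the job is handed in when it is done.

```bash
mkdir -p pics; ls; cat > h.py <<'E'
import numpy as np, cv2
from plant import get_obs, capture, bot, spot_in
def look(cam, names, save=None):
    c=capture(cam); T=np.array(c["cam_to_world"])
    for n in names:
        for d in spot_in(n,cam)[:2]:
            p=T@np.r_[d["xyz"],1]; q=np.array(d["xyz"]); s=np.array([q[0],-q[1]])/-q[2]; s=s*(1+c["k1"]*(s@s))
            print(cam,n,round(d["score"],2),p[:3].round(1),"px",int(c["fx"]*s[0]+c["cx"]),int(c["fy"]*s[1]+c["cy"]))
    if save: cv2.imwrite("pics/"+save,c["img"][:,:,::-1])
    return c
def ray(c,px,z):
    K=np.array([[c["fx"],0,c["cx"]],[0,c["fy"],c["cy"]],[0,0,1.]])
    u=cv2.undistortPoints(np.array([[px]],float),K,np.array([c["k1"],0,0,0.]))[0,0]
    T=np.array(c["cam_to_world"]); d=T[:3,:3]@np.array([u[0],-u[1],-1]); o=T[:3,3]
    return o+d*(z-o[2])/d[2]
E
python3 - <<'E'
from h import *
N=["cap","cap_grip","pack","tray","car","drum","wheel","stick"]
a=look("top",N,"top0.png"); b=look("side",["cap","cap_grip","pack","tray"],"side0.png")
cv2.imwrite("pics/both0.png",np.hstack([cv2.imread("pics/top0.png"),cv2.imread("pics/side0.png")])[:, :])
print(get_obs())
E
```

```text
pics
top cap 0.93 [547.  189.4 104. ] px 161 228
top cap_grip 0.84 [547.1 191.8 101.1] px 160 228
top tray 0.72 [ 512.9 -226.1    4. ] px 373 242
top tray 0.51 [549.4 189.3 102.7] px 161 226
top car 0.55 [ 739.9 -133.8   34. ] px 327 131
top drum 0.88 [787.7 126.5  54. ] px 199 108
top drum 0.75 [548.  187.9 104.6] px 162 227
top wheel 0.76 [410.9  14.2   6.5] px 258 295
top stick 0.64 [589.3  -7.1   9.9] px 266 207
side cap 0.59 [540.1 182.8 104.3] px 183 135
side cap_grip 0.64 [541.7 184.5 110.3] px 183 132
side tray 0.85 [ 518.5 -222.6    2.9] px 272 343
{'time': 0.7, 'joint_positions': array([-1.38697658e+00,  3.41962580e-01,  1.52409338e+00,  2.45881116e-06,
        1.27537124e+00, -1.45976858e-01]), 'dq': array([ 0.00206082,  0.00110409,  0.00053694,  0.00011919,  0.0004766 ,
       -0.00094778]), 'tau': array([ 2.10621685e-03, -4.31022656e+01, -2.44444352e+01,  7.19965179e-02,
        4.80759144e-02,  1.33352623e-05]), 'tool_pos': array([ 170.05985674, -496.72272612,  248.76225915]), 'tcp_rot': array([3.14142863e+00, 2.17381001e-05, 3.29795888e-01]), 'contact_force': array([ 0.79694294, -0.35608068,  0.09202681]), 'moment': array([-0.01798281, -0.04017279,  0.02584539]), 'grip_width': 91.67093903551651}
```

View pics/top0.png

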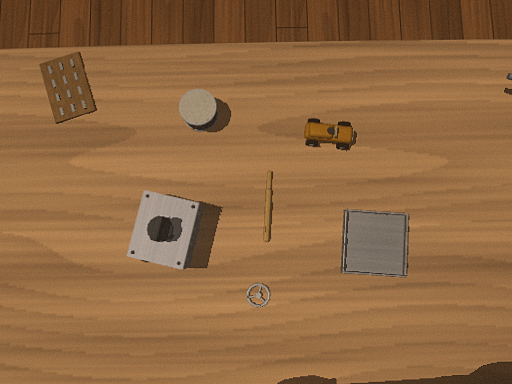

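The top view shows the pack at about (165,230), with its long axis near world x (yaw about -0.24). The tray is at (375,243), and the other items are clear of the path. I'll move above the cap.

```bash
python3 -m handwheel '[[[21,38,0],[0,0,-0.032]],[[21,38,0],[0,0,-0.032]],[[21,38,0],[0,0,-0.032]],[[21,38,0],[0,0,-0.032]],[[21,38,0],[0,0,-0.032]],[[21,38,0],[0,0,-0.032]],[[21,38,0],[0,0,-0.032]],[[21,38,0],[0,0,-0.032]],[[21,38,0],[0,0,-0.032]],[[21,38,0],[0,0,-0.032]],[[21,38,0],[0,0,-0.032]],[[21,38,0],[0,0,-0.032]]]' 0
python3 -m handwheel '[[[21,38,0],[0,0,-0.032]],[[21,38,0],[0,0,-0.032]],[[21,38,0],[0,0,-0.032]],[[21,38,0],[0,0,-0.032]],[[21,38,0],[0,0,-0.032]],[[10,20,0],[0,0,-0.032]],[[0,0,0],[0,0,0]],[[0,0,0],[0,0,0]]]'
python3 - <<'E'
from h import *
c=look("wrist",["cap","cap_grip","pack","pack_well"],"w1.png")
o=get_obs();print(o["tool_pos"],o["tcp_rot"],o["contact_force"],o["time"]); print(np.array(c["cam_to_world"]).round(2),c["fx"])
E
```

```text
time: 2.2
tool_pos: [422.6, -39.4, 249.0]
tcp_rot: [3.141, -0.001, -0.055]
contact_force: [1.7, 0.3, 0.5]
grip_width: 92.1
time: 3.2
tool_pos: [536.7, 168.7, 248.6]
tcp_rot: [3.141, 0.0, -0.246]
contact_force: [0.4, -0.3, -0.6]
grip_width: 91.7
wrist cap 0.59 [550.6 191.5 100.2] px 228 174
wrist cap_grip 0.57 [547.7 192.9 104.2] px 227 178
wrist cap_grip 0.47 [593.3 -10.    9.2] px 381 85
wrist pack 0.75 [555.4 188.8  74.2] px 231 164
wrist pack_well 0.82 [560.4 186.7  76.8] px 232 159
wrist pack_well 0.52 [551.3 192.8 102.3] px 227 174
[536.95545082 168.58680443 249.00561057] [ 3.14153118e+00 -2.74988672e-04 -2.47028963e-01] [-0.2875805   0.28779243 -0.79106039] 3.45
[[-2.4000e-01  9.3000e-01  2.9000e-01  6.1485e+02]
 [-9.7000e-01 -2.3000e-01 -7.0000e-02  1.5005e+02]
 [ 0.0000e+00 -3.0000e-01  9.6000e-01  3.8544e+02]
 [ 0.0000e+00  0.0000e+00  0.0000e+00  1.0000e+00]] 283.18302128109735
```

View pics/w1.png

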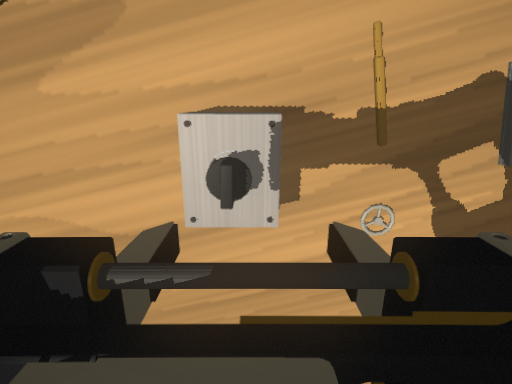

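The wrist view shows the pack top with corners near (180,114), (281,114), (278,226) and (186,228). The cap's bar runs down the image at about (227,187). I'll enlarge it to measure.

```bash
python3 - <<'E'
from h import *
i=cv2.imread("pics/w1.png")[105:235,170:290]
i=cv2.convertScaleAbs(i,alpha=1.6,beta=20)
cv2.imwrite("pics/w1c.png",cv2.resize(i,None,fx=4.5,fy=4.5,interpolation=cv2.INTER_CUBIC))
E
```

```text
(no output)
```

View pics/w1c.png

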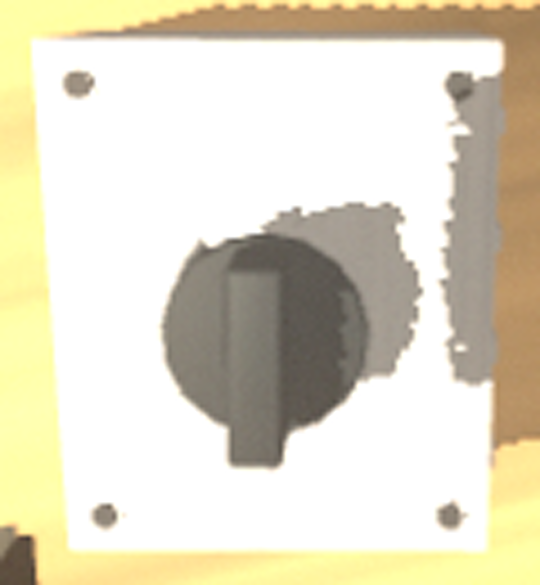

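```bash
python3 - <<'E'
from h import *
c=capture("wrist")
R=lambda u,v,z: ray(c,(170+(u+.5)/4.5-.5,105+(v+.5)/4.5-.5),z)
P=[R(*p,76) for p in [(32,38),(503,38),(488,549),(70,549)]]
print("pack",np.mean(P,0).round(1)); yaw=lambda a,b:np.arctan2(*(a-b)[[1,0]]).round(3)
print("edges",yaw(P[0],P[3]),yaw(P[1],P[2]),yaw(P[0],P[1])-1.571,yaw(P[3],P[2])-1.571,[np.linalg.norm(P[i]-P[i-1]).round(1) for i in range(4)])
H=[R(*p,76) for p in [(78,83),(459,85),(450,516),(105,516)]];print("holes",np.mean(H,0).round(1),yaw(H[0],H[3]),yaw(H[1],H[2]))
print("flange top ctr",R(265,335,102).round(1))
e=R(255,466,129);L=[R(229,280,129),R(229,462,129)];Q=[R(280,280,129),R(282,462,129)]
print("bar end",e.round(1),"yaw",yaw(*L),yaw(*Q),"width",np.linalg.norm(L[1]-Q[1]).round(1), "mid",(e+22*np.array([np.cos(-.24),np.sin(-.24),0])).round(1))
E
```

```text
pack [546.4 192.9  76. ]
edges -0.25 -0.247 -0.2469999999999999 -0.248 [np.float64(130.8), np.float64(110.5), np.float64(130.9), np.float64(110.8)]
holes [545.9 193.1  76. ] -0.252 -0.249
flange top ctr [546.8 192.9 102. ]
bar end [525.6 198.7 129. ] yaw -0.281 -0.258 width 11.4 mid [547.  193.5 129. ]
```

```bash
python3 -m handwheel '[[[5,12,-10],[0,0,-0.018]],[[4.6,12.4,-20],[0,0,0]],[[0,0,-30],[0,0,0]],[[0,0,-30],[0,0,0]],[[0,0,-15],[0,0,0]],[[0,0,-10],[0,0,0]],[[0,0,-7],[0,0,0]],[[0,0,0],[0,0,0]],[[0,0,0],[0,0,0]]]'
```

```text
time: 4.62
tool_pos: [547.1, 193.8, 127.5]
tcp_rot: [-3.141, -0.001, -0.264]
contact_force: [-0.5, 1.0, -0.3]
grip_width: 91.7
```

```bash
python3 -m handwheel '[[[0,0,0],[0,0,0]],[[0,0,0],[0,0,0]],[[0,0,0],[0,0,0]],[[0,0,0],[0,0,0]],[[0,0,0],[0,0,0]],[[0,0,0],[0,0,0]],[[0,0,0],[0,0,0]],[[0,0,0],[0,0,0]]]' 1; python3 -c "
from h import *
o=get_obs();print(o['contact_force'],o['moment'],o['grip_width'],o['tool_pos'],o['tcp_rot'])"
```

```text
time: 5.62
tool_pos: [546.6, 193.7, 126.7]
tcp_rot: [3.141, 0.0, -0.264]
contact_force: [0.0, 0.1, 0.6]
grip_width: 16.4
[0.00342689 0.10175841 0.60968951] [0.05695384 0.0018355  0.05682812] 16.42009562030191 [546.64398849 193.68438171 126.72274059] [ 3.14147069e+00  4.49269801e-06 -2.64179382e-01]
```

```bash
python3 -m handwheel '[[[0,0,0],[0,0,0]],[[0,0,0],[0,0,0]],[[0,0,0],[0,0,0]],[[0,0,0],[0,0,0]]]'
```

```text
time: 6.12
tool_pos: [546.7, 193.7, 126.8]
tcp_rot: [3.141, -0.0, -0.264]
contact_force: [0.3, -1.2, 1.8]
grip_width: 11.8
```

```bash
python3 -m handwheel '[[[0,0,-1],[0,0,0]],[[0,0,-1],[0,0,0]],[[0,0,0],[0,0,0]]]';python3 -m handwheel '[[[0,0,-1],[0,0,0]],[[0,0,-1],[0,0,0]],[[0,0,0],[0,0,0]],[[0,0,0],[0,0,0]]]'; python3 -c "
from h import *
o=get_obs();print(o['contact_force'],o['tool_pos'],o['moment'])"
```

```text
time: 6.5
tool_pos: [546.7, 193.7, 125.5]
tcp_rot: [-3.141, -0.001, -0.264]
contact_force: [-2.5, -1.3, 6.7]
grip_width: 11.7
time: 7.0
tool_pos: [546.7, 193.7, 123.6]
tcp_rot: [-3.141, -0.001, -0.264]
contact_force: [-3.4, -1.1, 6.8]
grip_width: 12.0
[-3.42070399 -1.05364576  6.80925837] [546.72816983 193.69055415 123.60984487] [-0.03923607  0.43777586  0.00625993]
```

```bash
g(){ grep -E "tool_pos|force" | tr -d '\n' | awk -F'[][,]' '{print $4,"F",$6,$7,$8; exit !($8<13.5)}'; }
python3 -m handwheel '[[[0,0,-0.5],[0,0,0]],[[0,0,0],[0,0,0]]]' | g &&
python3 -m handwheel '[[[0,0,-0.5],[0,0,0]],[[0,0,0],[0,0,0]]]' | g &&
python3 -m handwheel '[[[0,0,-0.5],[0,0,0]],[[0,0,0],[0,0,0]]]' | g &&
python3 -m handwheel '[[[0,0,-0.5],[0,0,0]],[[0,0,0],[0,0,0]]]' | g &&
python3 -m handwheel '[[[0,0,-0.5],[0,0,0]],[[0,0,0],[0,0,0]]]' | g &&
python3 -m handwheel '[[[0,0,-0.5],[0,0,0]],[[0,0,0],[0,0,0]]]' | g &&
python3 -m handwheel '[[[0,0,-0.5],[0,0,0]],[[0,0,0],[0,0,0]]]' | g &&
python3 -m handwheel '[[[0,0,-0.5],[0,0,0]],[[0,0,0],[0,0,0]]]' | g
```

```text
123.1 F -2.1  -1.1  6.5
 122.6 F -2.6  -0.7  7.5
 122.2 F -2.6  0.3  7.6
 121.7 F -3.2  -0.5  8.5
 121.2 F -1.6  -1.2  8.1
 120.7 F -3.6  -0.5  8.5
 120.3 F -2.7  -1.3  8.7
 119.8 F -2.9  -0.3  8.1
```

```bash
g(){ grep -E "tool_pos|force" | tr -d '\n' | awk -F'[][,]' '{print $4,"F",$6,$7,$8; exit !($8<13.5)}'; }
python3 -m handwheel '[[[0,0,-0.5],[0,0,0]],[[0,0,0],[0,0,0]]]' | g &&
python3 -m handwheel '[[[0,0,-0.5],[0,0,0]],[[0,0,0],[0,0,0]]]' | g &&
python3 -m handwheel '[[[0,0,-0.5],[0,0,0]],[[0,0,0],[0,0,0]]]' | g &&
python3 -m handwheel '[[[0,0,-0.5],[0,0,0]],[[0,0,0],[0,0,0]]]' | g &&
python3 -m handwheel '[[[0,0,-0.5],[0,0,0]],[[0,0,0],[0,0,0]]]' | g &&
python3 -m handwheel '[[[0,0,-0.5],[0,0,0]],[[0,0,0],[0,0,0]]]' | g &&
python3 -m handwheel '[[[0,0,-0.5],[0,0,0]],[[0,0,0],[0,0,0]]]' | g &&
python3 -m handwheel '[[[0,0,-0.5],[0,0,0]],[[0,0,0],[0,0,0]]]' | g
```

```text
119.3 F -3.1  -1.2  8.9
 118.8 F -1.8  -0.3  8.3
 118.3 F -3.6  -1.8  8.7
 117.8 F -2.8  -0.7  9.0
 117.4 F -2.2  -1.4  9.0
 116.9 F -3.3  -1.2  10.3
 116.4 F -2.3  -1.3  9.3
 116.0 F -3.5  -1.4  9.8
```

```bash
g(){ grep -E "tool_pos|force" | tr -d '\n' | awk -F'[][,]' '{print $4,"F",$6,$7,$8; exit !($8<14)}'; }
python3 -m handwheel '[[[0,0,-0.5],[0,0,0]],[[0,0,0],[0,0,0]]]' | g &&
python3 -m handwheel '[[[0,0,-0.5],[0,0,0]],[[0,0,0],[0,0,0]]]' | g &&
python3 -m handwheel '[[[0,0,-0.5],[0,0,0]],[[0,0,0],[0,0,0]]]' | g &&
python3 -m handwheel '[[[0,0,-0.5],[0,0,0]],[[0,0,0],[0,0,0]]]' | g &&
python3 -m handwheel '[[[0,0,-0.5],[0,0,0]],[[0,0,0],[0,0,0]]]' | g &&
python3 -m handwheel '[[[0,0,-0.5],[0,0,0]],[[0,0,0],[0,0,0]]]' | g &&
python3 -m handwheel '[[[0,0,-0.5],[0,0,0]],[[0,0,0],[0,0,0]]]' | g &&
python3 -m handwheel '[[[0,0,-0.5],[0,0,0]],[[0,0,0],[0,0,0]]]' | g
```

```text
115.5 F -2.4  -1.1  9.9
 115.0 F -2.7  -1.7  10.7
 114.5 F -3.8  -1.6  9.6
 114.0 F -2.7  -0.6  11.0
 113.5 F -3.6  -1.3  10.9
 113.1 F -3.0  -1.5  10.3
 112.5 F -2.7  -0.4  10.4
 112.1 F -3.3  -1.4  11.1
```

```bash
g(){ grep -E "tool_pos|force" | tr -d '\n' | awk -F'[][,]' '{print $4,"F",$6,$7,$8; exit !($8<14)}'; }
python3 -m handwheel '[[[0,0,-0.5],[0,0,0]],[[0,0,0],[0,0,0]]]' | g &&
python3 -m handwheel '[[[0,0,-0.5],[0,0,0]],[[0,0,0],[0,0,0]]]' | g &&
python3 -m handwheel '[[[0,0,-0.5],[0,0,0]],[[0,0,0],[0,0,0]]]' | g &&
python3 -m handwheel '[[[0,0,-0.5],[0,0,0]],[[0,0,0],[0,0,0]]]' | g &&
python3 -m handwheel '[[[0,0,-0.5],[0,0,0]],[[0,0,0],[0,0,0]]]' | g &&
python3 -m handwheel '[[[0,0,-0.5],[0,0,0]],[[0,0,0],[0,0,0]]]' | g &&
python3 -m handwheel '[[[0,0,-0.5],[0,0,0]],[[0,0,0],[0,0,0]]]' | g
```

```text
111.6 F -2.2  -1.4  11.1
 111.1 F -3.4  -0.9  11.3
 110.7 F -3.4  -1.0  11.1
 110.2 F -3.4  -0.7  11.7
 109.7 F -3.1  -0.5  11.1
 109.2 F -3.3  -0.4  11.9
 109.2 F -5.7  -1.8  16.0
```

The stop is felt at z≈109.15, about 17.5 mm down. I'll back off 1 mm and start the twist.

```bash
python3 -m handwheel '[[[-0.3,0,1.4],[0,0,0]],[[0,0,0],[0,0,0]],[[0,0,0],[0,0,0]]]'
python3 -m handwheel '[[[0,0,0],[0,0,0.04]],[[0,0,0],[0,0,0.04]],[[0,0,0],[0,0,0]]]'
python3 -c "
from h import *
o=get_obs();print(o['contact_force'],o['tool_pos'],o['moment'])"
```

```text
time: 15.12
tool_pos: [546.7, 193.7, 110.2]
tcp_rot: [-3.141, -0.002, -0.264]
contact_force: [-2.6, -2.0, 11.1]
grip_width: 11.9
time: 15.5
tool_pos: [547.4, 193.9, 110.4]
tcp_rot: [-3.14, -0.003, -0.184]
contact_force: [-0.9, -0.4, 10.2]
grip_width: 11.5
[-0.8976707  -0.37591968 10.18902076] [547.42101186 193.90831174 110.44955015] [-0.00259957  0.359248   -0.00873769]
```

```bash
s(){ python3 -c "
from h import *
o=get_obs();print('M',o['moment'].round(2),'yaw rel',(o['tcp_rot'][2]+.248).round(3)); raise SystemExit(int(abs(o['moment'][2])>0.25))"; }
python3 -m handwheel '[[[0,0,-0.3],[0,0,0.08]],[[0,0,0],[0,0,0.08]],[[0,0,0],[0,0,0]]]' && s &&
python3 -m handwheel '[[[0,0,0],[0,0,0.08]],[[0,0,0],[0,0,0.08]],[[0,0,0],[0,0,0]]]' && s &&
python3 -m handwheel '[[[0,0,0],[0,0,0.08]],[[0,0,0],[0,0,0.08]],[[0,0,0],[0,0,0]]]' && s
```

```text
time: 15.88
tool_pos: [547.6, 193.9, 110.2]
tcp_rot: [-3.141, -0.004, -0.023]
contact_force: [-1.2, -1.0, 11.2]
grip_width: 11.5
M [-0.03  0.3   0.09] yaw rel 0.225
time: 16.25
tool_pos: [547.5, 193.8, 110.2]
tcp_rot: [3.142, -0.004, 0.137]
contact_force: [-1.3, -1.7, 11.5]
grip_width: 11.8
M [-0.16  0.32  0.09] yaw rel 0.385
time: 16.62
tool_pos: [547.5, 193.8, 110.2]
tcp_rot: [3.141, -0.004, 0.297]
contact_force: [-1.5, -0.9, 11.5]
grip_width: 11.6
M [-0.09  0.33  0.02] yaw rel 0.545
```

```bash
s(){ python3 -c "
from h import *
o=get_obs();print('M',o['moment'].round(2),'yaw rel',(o['tcp_rot'][2]+.248).round(3)); raise SystemExit(int(abs(o['moment'][2])>0.25))"; }
python3 -m handwheel '[[[0,0,0],[0,0,0.08]],[[0,0,0],[0,0,0.08]],[[0,0,0],[0,0,0]]]' && s &&
python3 -m handwheel '[[[0,0,0],[0,0,0.08]],[[0,0,0],[0,0,0.08]],[[0,0,0],[0,0,0]]]' && s &&
python3 -m handwheel '[[[0,0,0],[0,0,0.08]],[[0,0,0],[0,0,0.085]],[[0,0,0],[0,0,0]],[[0,0,0],[0,0,0]]]' && s
```

```text
time: 17.0
tool_pos: [547.5, 193.8, 110.2]
tcp_rot: [3.14, -0.003, 0.457]
contact_force: [-1.3, -0.9, 12.3]
grip_width: 11.6
M [-0.15  0.41  0.06] yaw rel 0.705
time: 17.38
tool_pos: [547.6, 193.7, 110.2]
tcp_rot: [3.14, -0.003, 0.617]
contact_force: [-1.2, -1.0, 11.8]
grip_width: 11.5
M [-0.25  0.26 -0.  ] yaw rel 0.865
time: 17.88
tool_pos: [547.6, 193.6, 110.2]
tcp_rot: [3.139, -0.003, 0.781]
contact_force: [-0.5, -1.7, 10.9]
grip_width: 12.1
M [-0.37  0.3   0.09] yaw rel 1.029
```

Now I'll lift slowly, watching the force.

```bash
g(){ grep -E "tool_pos|force" | tr -d '\n' | awk -F'[][,]' '{print $2,$3,$4,"F",$6,$7,$8; exit !($8>-5 && $6<8 && $6>-8)}'; }
python3 -m handwheel '[[[0,0,1],[0,0,0]],[[0,0,1],[0,0,0]],[[0,0,1],[0,0,0]],[[0,0,0],[0,0,0]]]' | g &&
python3 -m handwheel '[[[0,0,1.5],[0,0,0]],[[0,0,1.5],[0,0,0]],[[0,0,0],[0,0,0]]]' | g &&
python3 -m handwheel '[[[0,0,2],[0,0,0]],[[0,0,2],[0,0,0]],[[0,0,0],[0,0,0]]]' | g &&
python3 -m handwheel '[[[0,0,2],[0,0,0]],[[0,0,2],[0,0,0]],[[0,0,0],[0,0,0]]]' | g &&
python3 -m handwheel '[[[0,0,2],[0,0,0]],[[0,0,2],[0,0,0]],[[0,0,0],[0,0,0]]]' | g &&
python3 -m handwheel '[[[0,0,2],[0,0,0]],[[0,0,2],[0,0,0]],[[0,0,0],[0,0,0]]]' | g
```

```text
547.6  193.6  113.1 F -1.2  -1.5  10.9
547.6  193.6  116.0 F -0.6  -2.5  10.7
547.6  193.6  119.9 F -0.4  -2.3  9.4
547.5  193.6  123.7 F 1.1  -0.7  7.2
547.5  193.6  127.6 F 0.5  -0.6  5.7
546.0  193.7  130.0 F -0.3  0.7  -0.7
```

```bash
g(){ grep -E "tool_pos|force" | tr -d '\n' | awk -F'[][,]' '{print $2,$3,$4,"F",$6,$7,$8; exit !($8>-5 && $6<8 && $6>-8)}'; }
python3 -m handwheel '[[[0,0,3],[0,0,0]],[[0,0,3],[0,0,0]],[[0,0,0],[0,0,0]]]' | g &&
python3 -m handwheel '[[[0,0,4],[0,0,0]],[[0,0,4],[0,0,0]],[[0,0,4],[0,0,0]],[[0,0,0],[0,0,0]]]' | g &&
python3 -m handwheel '[[[0,0,10],[0,0,0]],[[0,0,15],[0,0,0]],[[0,0,15],[0,0,0]],[[0,0,10],[0,0,0]],[[0,0,0],[0,0,0]]]' | g
python3 - <<'E'
from h import *
look("side",["cap","cap_lug"],"s2.png"); look("top",["tray","cap"],"t2.png")
a=cv2.imread("pics/s2.png")[20:260,60:380];b=cv2.imread("pics/t2.png")[190:290,320:430]
cv2.imwrite("pics/m2.png",np.hstack([cv2.resize(a,(440,330)),cv2.resize(b,(363,330))])[:,:800])
print(get_obs()["time"])
E
```

```text
546.5  193.7  136.7 F -0.3  -0.8  -1.1
546.6  193.7  148.8 F 0.2  -1.2  -0.6
546.8  193.8  199.5 F 1.2  -0.8  -1.0
side cap 0.79 [540.3 177.8 174. ] px 179 109
side cap_lug 0.85 [540.  179.2 177.5] px 178 107
top tray 0.61 [ 511.5 -229.5    3.3] px 375 243
22.05
```

View pics/m2.png

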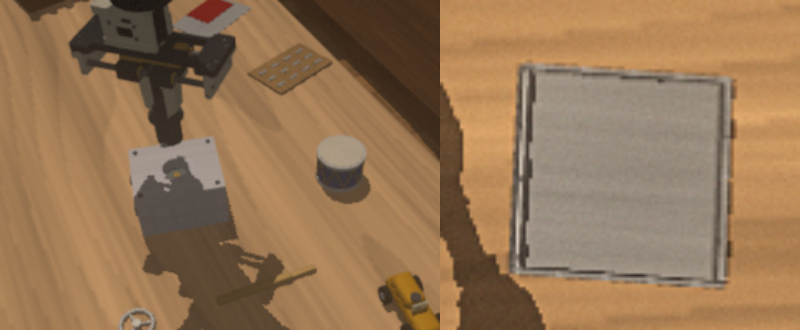

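The side view shows the cap hanging upright in the jaws, clear of the pack. The tray is empty, with its centre at about top pixel (376,243). I'll carry the cap over.

```bash
python3 -m handwheel '[[[0,-10,0],[0,0,0]],[[-3,-25,0],[0,0,0]],[[-3,-40,0],[0,0,0]],[[-4,-45,0],[0,0,0]],[[-4,-45,0],[0,0,0]],[[-4,-45,0],[0,0,0]],[[-4,-45,0],[0,0,0]],[[-4,-45,0],[0,0,0]],[[-4,-45,0],[0,0,0]],[[-3,-40,0],[0,0,0]],[[-2,-25,0],[0,0,0]],[[0,-13,0],[0,0,0]]]'
python3 -m handwheel '[[[0,0,-10],[0,0,0]],[[0,0,-25],[0,0,0]],[[0,0,-25],[0,0,0]],[[0,0,-25],[0,0,0]],[[0,0,-15],[0,0,0]],[[0,0,-8],[0,0,0]],[[0,0,0],[0,0,0]],[[0,0,0],[0,0,0]]]'
python3 - <<'E'
from h import *
c=capture("top"); print(np.mean([ray(c,p,18) for p in [(345.8,210),(408.8,213.6),(407,276.7),(342,272.4)]],0).round(1))
look("wrist",["cap","tray"],"w3.png"); look("side",["cap","tray"],"s3.png")
a=cv2.imread("pics/w3.png");b=cv2.imread("pics/s3.png")
cv2.imwrite("pics/m3.png",np.hstack([cv2.resize(a,(400,300)),cv2.resize(b[200:380,160:400],(400,300))]))
E
```

```text
time: 23.55
tool_pos: [510.7, -231.0, 198.2]
tcp_rot: [-3.141, 0.0, 0.779]
contact_force: [0.7, 0.5, -1.0]
grip_width: 11.7
time: 24.55
tool_pos: [511.8, -229.5, 91.1]
tcp_rot: [3.14, -0.0, 0.781]
contact_force: [0.1, -0.4, -0.5]
grip_width: 11.7
[ 511.8 -226.7   18. ]
wrist cap 0.74 [ 525.6 -214.8   67.6] px 251 206
wrist tray 0.75 [ 540.4 -200.3    2.6] px 252 153
side cap 0.82 [ 496.4 -244.3   65.1] px 266 347
side tray 0.58 [ 495.3 -244.6    3.7] px 265 362
```

View pics/m3.png

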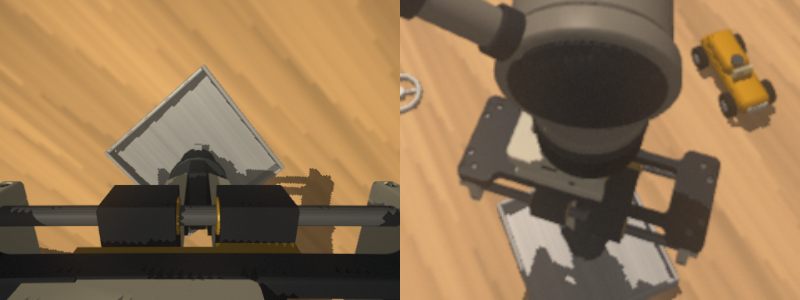

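The cap is over the middle of the tray and upright. I'll lower it gently, watching for contact.

```bash
g(){ grep -E "tool_pos|force" | tr -d '\n' | awk -F'[][,]' '{print $2,$3,$4,"F",$6,$7,$8; exit !($8<3)}'; }
python3 -m handwheel '[[[0,2,-5],[0,0,0]],[[0,0,-4],[0,0,0]],[[0,0,-3],[0,0,0]],[[0,0,-2],[0,0,0]],[[0,0,0],[0,0,0]]]' | g &&
python3 -m handwheel '[[[0,0,-1],[0,0,0]],[[0,0,-1],[0,0,0]],[[0,0,0],[0,0,0]]]' | g &&
python3 -m handwheel '[[[0,0,-0.7],[0,0,0]],[[0,0,0],[0,0,0]]]' | g &&
python3 -m handwheel '[[[0,0,-0.7],[0,0,0]],[[0,0,0],[0,0,0]]]' | g &&
python3 -m handwheel '[[[0,0,-0.7],[0,0,0]],[[0,0,0],[0,0,0]]]' | g &&
python3 -m handwheel '[[[0,0,-0.7],[0,0,0]],[[0,0,0],[0,0,0]]]' | g &&
python3 -m handwheel '[[[0,0,-0.7],[0,0,0]],[[0,0,0],[0,0,0]]]' | g &&
python3 -m handwheel '[[[0,0,-0.7],[0,0,0]],[[0,0,0],[0,0,0]]]' | g &&
python3 -m handwheel '[[[0,0,-0.7],[0,0,0]],[[0,0,0],[0,0,0]]]' | g &&
python3 -m handwheel '[[[0,0,-0.7],[0,0,0]],[[0,0,0],[0,0,0]]]' | g
```

```text
511.3  -227.3  76.1 F -0.2  0.2  -1.4
511.3  -227.3  74.3 F 0.6  0.2  -0.3
511.3  -227.3  73.6 F -0.1  -0.1  -1.3
511.3  -227.3  72.9 F 0.2  1.0  -0.7
511.3  -227.3  72.2 F 0.0  -0.3  0.0
511.4  -227.4  71.8 F -0.7  0.5  2.2
511.5  -227.4  71.7 F -1.6  0.6  6.7
```

It touched at z≈71.8, as predicted. I'll relieve the load, open, rise and check.

```bash
python3 -m handwheel '[[[0,0,0.6],[0,0,0]],[[0,0,0],[0,0,0]]]'
python3 -m handwheel '[[[0,0,0],[0,0,0]],[[0,0,0],[0,0,0]],[[0,0,0],[0,0,0]],[[0,0,0],[0,0,0]],[[0,0,0],[0,0,0]],[[0,0,0],[0,0,0]],[[0,0,0],[0,0,0]],[[0,0,0],[0,0,0]]]' 0
python3 -m handwheel '[[[0,0,4],[0,0,0]],[[0,0,10],[0,0,0]],[[0,0,25],[0,0,0]],[[0,0,30],[0,0,0]],[[0,0,40],[0,0,0]],[[-10,-40,30],[0,0,0]],[[-20,-50,0],[0,0,0]],[[-20,-50,0],[0,0,0]],[[-10,-40,0],[0,0,0]],[[0,0,0],[0,0,0]]]'
python3 - <<'E'
from h import *
look("wrist",["cap","cap_grip"],"w4.png"); look("top",["cap","cap_grip","tray","car","drum","wheel","stick"],"t4.png")
c=look("side",["cap","tray"],"s4.png")
cv2.imwrite("pics/m4.png",np.hstack([cv2.imread("pics/t4.png")[60:330,120:480],cv2.resize(cv2.imread("pics/s4.png")[230:384,180:360],(316,270))]))
E
```

```text
time: 27.4
tool_pos: [511.5, -227.4, 71.7]
tcp_rot: [3.141, -0.0, 0.781]
contact_force: [-1.1, -0.2, 5.4]
grip_width: 12.0
time: 28.4
tool_pos: [511.3, -227.3, 71.4]
tcp_rot: [3.142, 0.0, 0.781]
contact_force: [0.9, 0.1, 0.1]
grip_width: 87.1
time: 29.65
tool_pos: [450.1, -410.0, 210.9]
tcp_rot: [3.14, 0.001, 0.777]
contact_force: [-0.3, 0.5, -0.5]
grip_width: 91.6
wrist cap 0.76 [ 505.3 -240.1   48.8] px 163 12
wrist cap_grip 0.79 [ 501.6 -242.    51.5] px 161 16
top cap 0.83 [ 514.8 -217.7   45. ] px 375 241
top cap_grip 0.87 [ 513.9 -223.2   46.6] px 378 241
top tray 0.79 [ 511.7 -226.    -3. ] px 372 243
top car 0.59 [ 737.3 -135.8   32. ] px 328 133
top drum 0.59 [788.4 127.4  54.5] px 198 108
top wheel 0.84 [408.6  14.3   1.1] px 258 296
top stick 0.85 [589.2  -8.5   7.8] px 267 207
top stick 0.38 [ 5.098e+02 -2.191e+02  3.000e-01] px 370 243
side cap 0.5 [ 495.7 -212.5   48.2] px 256 333
side tray 0.97 [ 479.3 -183.2   -0.6] px 239 333
```

View pics/m4.png

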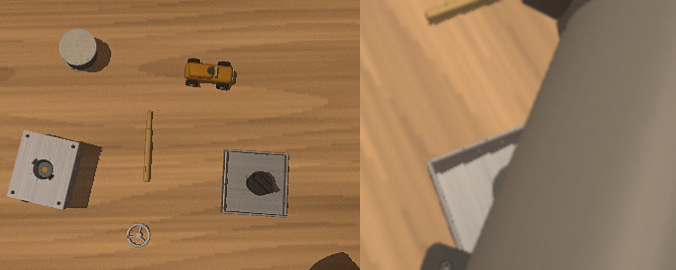

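The top view shows the cap standing upright near the tray's middle (crop pixel 262,182) and the well empty. The bystanders haven't moved and the arm is clear, so I'm handing in.

```bash
python3 -c "
from plant import bot
print(bot.close_job())"
```

```text
the job is handed in; nothing more can be done
None
```

The battery cap is out of the pack and standing upright near the middle of the tin tray. I handed the job in at about 30 s of the 72 s allowed.

- **Press:** I gripped the bar and pressed down in 0.5 mm steps. The stop showed about 17.5 mm down, where the force rose from about 12 N to 16 N (limit 28 N). I then backed off 1 mm.
- **Twist and lift:** I held it at that depth and turned it anticlockwise to about 1.03 rad from the pack's x axis. The turning moment stayed at or below 0.1 N m in the readings. It then lifted straight out with no sign of catching.
- **Placing:** I lowered the cap until it touched the tray floor. The force peaked at 6.7 N, and I opened the gripper with about 5 N still on the cap.
- **Last checks:** The top picture shows the well empty and the cap upright in the tray. The car, drum, wheel and stick read within 6 mm of where they started, about the networks' accuracy. The gripper is open and clear, with no contact force.
- **Less certain:** In the last side picture the arm hid the cap, so the upright check rests on the top view and on the touch height matching the prediction (71.8 mm). The networks' cap positions also differed by up to about 30 mm between cameras; I relied on the top view.

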